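# Run the rollers out of the gravity feeder

## Task

Two gravity feeders stand on the stockroom bench; one holds three thick steel rollers, the other three slim rods. With the fingertips, press the lever paddle of the feeder with the thick rollers all the way down, keep it down until all three rollers have run out into that feeder's catch tray, then let the lever come back up so that the gate is shut. Do not touch or pick up the rollers, leave the other feeder shut with its rods, and do not disturb the other things on the bench.

Things in the scene. Friction and masses are not known exactly. Their poses are not given: they have to be found in the camera images.
- roller_feeder: Fixed gravity feeder holding three thick steel rollers (26 mm diameter, 50 mm long) in its chute. Origin on the table under the lever pivot; x runs down the chute to the tray, y to the lever's side, z up. Grey base x -130 to 250, y -40 to 80 mm. Open aluminium chute with a dark floor along y=0, x -65 to 128. Lever along x at y=55, pivot 135 mm up; paddle on its -x end, gate on its +x end.
- roller_lever (a joint): Rocking lever of the roller feeder, rad: 0 = paddle up and gate (24 mm wide, 4 mm thick steel plate hanging in the chute) shut; grows as the paddle is pressed down; stop at 0.36, where the gate's lower edge is about 41 mm higher and has swung outwards. A spring holds it shut and brings it back when let go; fully down takes about 6 N at the paddle.
- roller_paddle (a point): Centre of the top face of the black press paddle (56 mm along the lever, 50 mm across, 6 mm thick) of the roller feeder. It rides on the lever, 120 mm from the pivot on the feeder's -x side: 143 mm above the table when up, 100 mm when fully down, where it has shifted 5 mm towards the pivot (feeder +x). Nothing stands above it.
- rod_feeder: Fixed gravity feeder holding three slim steel rods (14 mm diameter, 50 mm long) in its chute. Same build, frame and sizes as roller_feeder. Both chutes: 56 mm wide inside, walls 32 mm high, falling 12 degrees to the tray, floor 55 mm above the table at the gate (x=105). Both catch trays: inside x 128 to 247, y -34 to 34 mm, floor about 14 mm and walls 53 mm above the table.
- rod_lever (a joint): Rocking lever of the slim-rod feeder, rad: 0 = paddle up and gate (24 mm wide, 4 mm thick steel plate hanging in the chute) shut; grows as the paddle is pressed down; stop at 0.36, where the gate's lower edge is about 41 mm higher and has swung outwards. A spring holds it shut and brings it back when let go; fully down takes about 6 N at the paddle.
- rod_paddle (a point): Centre of the top face of the black press paddle (56 mm along the lever, 50 mm across, 6 mm thick) of the slim-rod feeder. It rides on the lever, 120 mm from the pivot on the feeder's -x side: 143 mm above the table when up, 100 mm when fully down, where it has shifted 5 mm towards the pivot (feeder +x). Nothing stands above it.
- roller0: Thick steel roller, 26 mm diameter, 50 mm long, about 120 g; origin at its centre, its y axis along its length (across the chute). Number 0 in the queue, 0 nearest the gate.
- roller1: Thick steel roller, 26 mm diameter, 50 mm long, about 120 g; origin at its centre, its y axis along its length (across the chute). Number 1 in the queue, 0 nearest the gate.
- roller2: Thick steel roller, 26 mm diameter, 50 mm long, about 120 g; origin at its centre, its y axis along its length (across the chute). Number 2 in the queue, 0 nearest the gate.
- rod0: Slim steel rod, 14 mm diameter, 50 mm long; origin at its centre, its y axis along its length. Number 0 in the queue of the other feeder; stays there.
- rod1: Slim steel rod, 14 mm diameter, 50 mm long; origin at its centre, its y axis along its length. Number 1 in the queue of the other feeder; stays there.
- rod2: Slim steel rod, 14 mm diameter, 50 mm long; origin at its centre, its y axis along its length. Number 2 in the queue of the other feeder; stays there.
- bush: Brass bush, 32 mm diameter, 30 mm high, standing on the roller feeder's base plate beside the paddle; origin at the centre of its underside. Bystander.
- jar: Small glass jar, 34 mm diameter, 50 mm high, standing on the other feeder's base plate beside the paddle; origin at the centre of its underside. Bystander.
- wrench: Steel wrench 150 mm long lying on the table between robot and feeders. Bystander.
- carton: Open cardboard carton of screws, 100 x 75 x 50 mm; origin at the centre of its underside. Bystander.
- tape: Roll, 90 mm diameter, 24 mm high, lying flat; origin at the centre of its underside. Bystander.
- oil: White bottle, 44 mm diameter, 110 mm high, standing; origin at the centre of its underside. Bystander.
- screwdriver: Screwdriver 180 mm long lying on the table. Bystander.

How it is judged:
By the outcome, as a careful person would: the job done as asked, in the order asked, and still so for the second after the job is handed in, with the robot touching nothing.
It also fails if it takes over 32 s, if anything falls off the work surface, if the arm or the gripper's body presses on something with over 40 N, if the wrist force passes 120 N, or if a joint passes its speed limit or range.

## Robot

A 7-joint arm with a two-finger parallel gripper is mounted at the origin on the work surface. World frame = base frame: x ahead of the robot, y to its left, z up, the work surface at z = 0. Lengths are in m, angles in rad, forces in N, time in s.
With the tool pointing down it reaches from about 0.425 to 0.875 m from the base axis. Payload 4.7 kg.
Tool frame: the origin (TCP) lies at the very end of the fingers, on their centre line; the grasp point (between the pads) lies 19 mm behind it; z points along the fingers, y is the direction in which the jaws open and shut (so a half turn about z gives the same grasp; the last joint's range is limited). The gripper opens to 87 mm and grips with 3 to 60 N. Pads are 19 mm wide; open, the fingers measure 117 mm over their backs; the gripper's body (75 mm by 190 mm) begins 51 mm behind the grasp point.
Start: joints at [-1.266, 0.321, -0.07, 1.45, 0.023, 1.371, -0.057], TCP at [0.186, 0.623, 0.223] pointing down, gripper open.
Joint ranges: [-2.86, 2.86], [-0.3, 2.09], [-1.38, 1.24], [0.06, 2.45], [-1.56, 4.7], [0.09, 2.05], [-2.69, 2.69]. Speed limits (rad/s): [2.57, 2.57, 3.14, 3.14, 3.14, 3.14, 3.14].

## Interface

Orientations are given as a rotation vector (axis times angle).
In Python, from bench import ctrl, get_image, camera_info gives the robot as it stands.
- The arm moves only by the tool carry_out, never from a script. Its argument "commands" is a list of rows, each an object of numbers: "tx", "ty", "tz": the shift along the tool's x, y, z in m; "rx", "ry", "rz": the turn, a rotation vector about the tool's x, y, z in rad; "jaw": the opening, from 0 (shut) to 1 (fully open). In form: [{"tx": .., "ty": .., "tz": .., "rx": .., "ry": .., "rz": .., "jaw": ..}, ...]. A call has 1 to 12 rows; each row is the pose to reach, as a shift and turn from the pose commanded when the call began, along the tool's axes at that moment; what a row does not reach only later rows make up. A row lasts 1/8 s, in which the tool goes at most 62.5 mm and 10.7 degrees, less where a joint would pass 70% of its speed; a pose out of reach is approached as far as the arm can. A call with a gripper value outside its range is refused whole. The fingers move at their own pace and stop on an object; "grip_force" is the grip in N (left out, the last holds). Time passes only in rows, so rows that repeat a pose let the fingers close. It gives the time, the measured TCP pose, the force and the opening at its end, in the units of the state.
- ctrl.get_state(): the state, without advancing time (a new reading comes with each control period).
- get_image(name): name is "side" or "top" or "wrist"; returns the picture (384x512x3 uint8, red, green, blue); there is no depth.
- camera_info(name): a dict with "intrinsics" (3x3 intrinsics, pixels), "R" (3x3) and "t" (3): a world point X has camera coordinates R X + t. Camera axes: x right, y down, z forward; pixel columns grow to the right and rows downward; lengths in m; the calibration is good to about 2 mm. A picture is of the moment at which its call begins: read the wrist's pose just before it. camera_info takes no time and is no camera call; for the wrist camera it gives the pose at the moment of the call.
- ctrl.close_job(): hands the job in, once; it reports no verdict.
The state is a dict: "time": time; "joint_positions": joint angles; "qd": joint speeds; "joint_torque": joint torques, N m; "position": TCP position; "tool_rot": TCP orientation; "ft_force": force on the tool from outside, world axes, zero at the start; "torque": the same for the moment, N m; "grip_width": opening from 0.0 (shut) to 1.0 (fully open).
Only numpy, scipy, OpenCV 4.12 (cv2) and the standard library are available. Lean on these libraries where they do the work, as an engineer would, in place of code of your own. Each camera call takes 0.05 s, during which the arm holds its last target.

## Working session

There is one attempt and no reset: what is moved stays moved. The work goes in short steps, Python scripts to look and compute and a tool call to move; the robot and the scene stay as the last step left them, time stands still between calls to the robot, and variables do not carry over. Pictures are saved under pics/ and viewed, and the job is handed in when it is done.

Besides the shell and the picture viewer there is one more tool, called after ">>>" as name([rows], argument=value, ...), one row to a line, values as JSON. carry_out: Moves the arm, as the interface text tells. Its arguments: {"type":"object","properties":{"commands":{"type":"array"},"grip_force":{"type":"number"}},"required":["commands"]}

```bash
mkdir -p pics; ls; python3 - <<'E'
from bench import ctrl,get_image,camera_info
import cv2,json
s=ctrl.get_state();print(s)
for n in("side","top","wrist"):
    print(n,camera_info(n)); cv2.imwrite(f"pics/{n}0.png",cv2.cvtColor(get_image(n),cv2.COLOR_RGB2BGR))
E
```

```text
pics
{'time': 0.0, 'joint_positions': array([-1.26586887,  0.32185736, -0.07007318,  1.45166693,  0.02259771,
        1.37078499, -0.05689028]), 'qd': array([-0.00035018, -0.00031363, -0.00071589,  0.00115818,  0.0002745 ,
        0.00084146, -0.00080234]), 'joint_torque': array([ 5.57667056e-05, -4.91279769e+01, -4.03597355e-01, -3.12526274e+01,
       -6.39089313e-02,  4.35140985e-02,  1.64522830e-04]), 'position': array([0.1862811 , 0.62216391, 0.22144315]), 'tool_rot': array([-4.55151274e-01, -3.10826147e+00,  3.01765180e-03]), 'ft_force': array([-0.76098884, -0.0717291 ,  0.00189672]), 'torque': array([ 0.00644169,  0.02632757, -0.03491862]), 'grip_width': 1.0016151743677668}
side {'intrinsics': array([[348.31042594,   0.        , 254.75612738],
       [  0.        , 348.31042594, 187.42692354],
       [  0.        ,   0.        ,   1.        ]]), 'R': array([[ 0.78944819, -0.61355949, -0.0177848 ],
       [-0.4681195 , -0.58306813, -0.66399976],
       [ 0.3970336 ,  0.53251883, -0.74752125]]), 't': array([-0.41872572,  0.34344556,  0.84401916])}
top {'intrinsics': array([[454.24410488,   0.        , 250.66141917],
       [  0.        , 454.24410488, 190.00956637],
       [  0.        ,   0.        ,   1.        ]]), 'R': array([[ 0.00897926, -0.99987511, -0.01300509],
       [-0.99452886, -0.00757611, -0.10418712],
       [ 0.10407558,  0.01386946, -0.99447268]]), 't': array([0.01362853, 0.56333312, 1.4257315 ])}
wrist {'intrinsics': array([[264.99104924,   0.        , 257.43133209],
       [  0.        , 264.99104924, 189.63496249],
       [  0.        ,   0.        ,   1.        ]]), 'R': array([[ 0.28682372,  0.95797944, -0.00274612],
       [ 0.92771041, -0.27704381,  0.25020018],
       [ 0.23892584, -0.07431095, -0.96819023]]), 't': array([-0.64861969, -0.03234114,  0.39065804])}
```

View pics/side0.png

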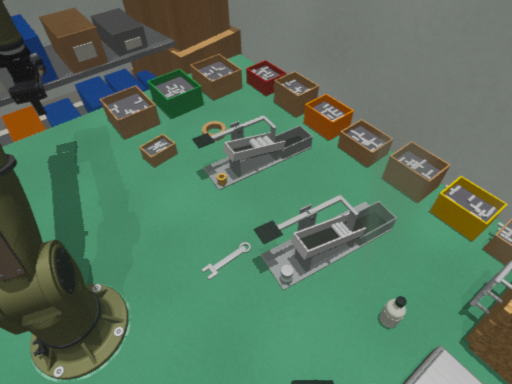

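View pics/top0.png

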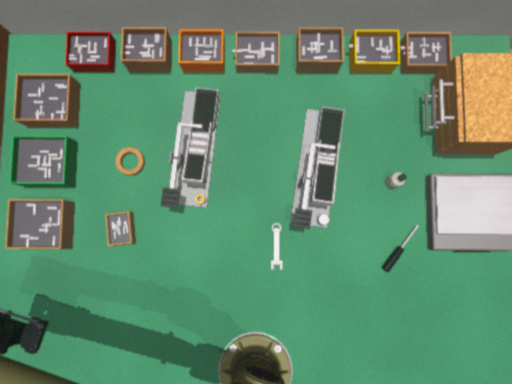

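View pics/wrist0.png

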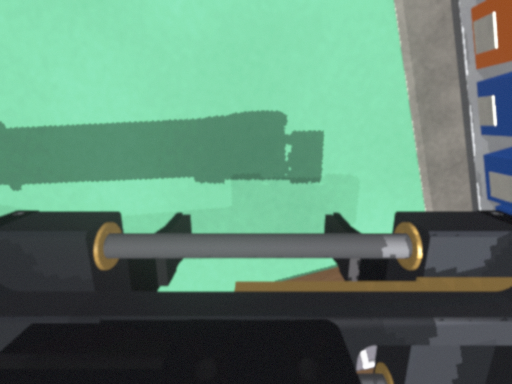

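The top view shows two feeders. The left one has its paddle near (173,197) and a brass ring-like bush at (200,199). The right one has its paddle near (302,217) and a white jar at (323,219). I'll zoom in to confirm which holds the thick rollers and measure the paddle.

```bash
cat > h.py <<'E'
import numpy as np
from bench import camera_info
def cast(n,u,v,z):
    c=camera_info(n);R=np.array(c["R"]);t=np.array(c["t"]);K=np.array(c["intrinsics"])
    d=R.T@np.linalg.solve(K,[u,v,1]);o=-R.T@t
    return o+d*(z-o[2])/d[2]
def proj(n,X):
    c=camera_info(n);p=np.array(c["intrinsics"])@(np.array(c["R"])@X+np.array(c["t"]));return p[:2]/p[2]
E
python3 - <<'E'
import cv2,numpy as np
from h import *
t=cv2.imread("pics/top0.png");s=cv2.imread("pics/side0.png")
a=cv2.resize(t[80:235,150:230],None,fx=3.8,fy=3.8,interpolation=cv2.INTER_CUBIC)
b=cv2.resize(t[80:235,285:365],None,fx=3.8,fy=3.8,interpolation=cv2.INTER_CUBIC)
cv2.imwrite("pics/z1.png",np.hstack([a,b]))
a=cv2.resize(s[105:195,185:325],None,fx=4,fy=4,interpolation=cv2.INTER_CUBIC)
cv2.imwrite("pics/z2.png",a)
for n,im in(("top",t),("side",s)):
    m=(im.max(2)<60).astype(np.uint8)
    m=cv2.morphologyEx(m,cv2.MORPH_OPEN,np.ones((5,5)))
    k,l,st,c=cv2.connectedComponentsWithStats(m)
    for i in range(1,k):
        if 60<st[i,4]<2000: print(n,st[i],c[i].round(1),cast(n,*c[i],.143).round(3))
E
```

```text
top [   0  313   42   41 1082] [ 17.2 333.4] [0.131 0.685 0.143]
top [ 230  351   52   32 1208] [255.1 366.3] [ 0.049 -0.     0.143]
side [  0   2  23  50 708] [ 8.1 31.9] [0.232 1.477 0.143]
side [ 99  28  45  26 513] [119.5  38.4] [0.608 1.078 0.143]
side [   0   48   45   66 1751] [24.6 77.9] [0.187 1.002 0.143]
side [196 135  15  11 129] [203.  140.1] [0.528 0.254 0.143]
side [  0 150   9  18 118] [  3.2 158.7] [0.016 0.561 0.143]
side [302 381  30   3  90] [316.5 382. ] [ 0.33  -0.444  0.143]
```

View pics/z1.png

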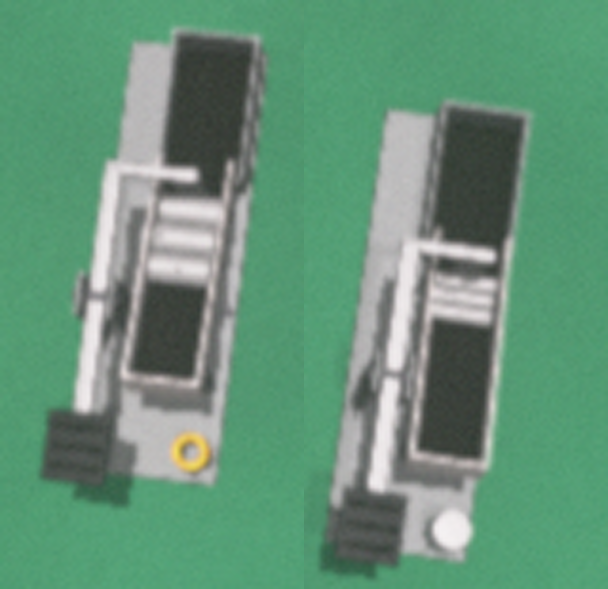

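View pics/z2.png

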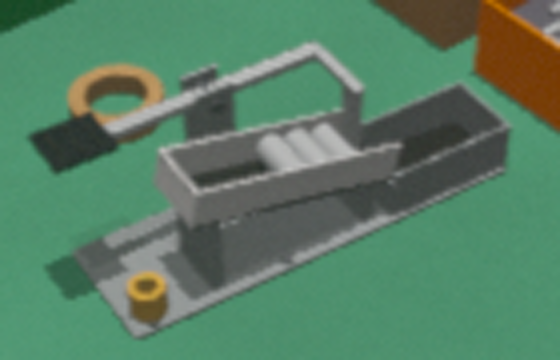

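The left feeder holds three thick rollers, stacked at about the 26 mm pitch, with the brass bush beside its paddle. The right feeder holds slim rods and the jar. So the target paddle is at about (170.3,197.4) in the top view and (203.5,140.5) in the side view. Next I'll triangulate it.

```bash
python3 - <<'E'
from h import *
import numpy as np
from bench import ctrl
from scipy.spatial.transform import Rotation as Ro
T=lambda x,y:(150+(x-1.4)/3.8,80+(y-1.4)/3.8)
a=cast("top",*T(77,446),.143);b=cast("side",185+72.5/4,105+140.5/4,.143);print("paddle",a,b)
# triangulate
A=[];B=[]
for n,uv in(("top",T(77,446)),("side",(203.1,140.1))):
    p0=cast(n,*uv,0);p1=cast(n,*uv,.2);d=(p1-p0)/np.linalg.norm(p1-p0);P=np.eye(3)-np.outer(d,d);A.append(P);B.append(P@p0)
print("tri",np.linalg.solve(sum(A),sum(B)))
c=[cast("top",*T(*q),.143) for q in((47,410),(110,413),(107,484),(42,478))]
print([np.linalg.norm(c[i]-c[i-1]).round(3) for i in range(4)])
# axis: lever line paddle end to bend (z~.143 to .15), chute walls
l0=cast("top",*T(84,411),.143);l1=cast("top",*T(111,165),.135);d=l1-l0;print("lever",np.degrees(np.arctan2(d[1],d[0])),np.linalg.norm(d[:2]))
# tray far corners z=.053
k0=cast("top",*T(175,30),.053);k1=cast("top",*T(260,38),.053);d=k0-k1;print("tray",np.degrees(np.arctan2(d[1],d[0]))-90,np.linalg.norm(d))
# base corners
print("base far-left",cast("top",*T(133,42),.006),"near-right",cast("top",*T(214,485),.006))
# roller lengths/pitch
print("roll",np.linalg.norm(cast("top",*T(160,209),.085)-cast("top",*T(222,211),.085)),np.linalg.norm(cast("top",*T(190,209),.08)-cast("top",*T(178,267),.09)))
print(Ro.from_rotvec(ctrl.get_state()["tool_rot"]).as_matrix().round(3))
E
```

```text
paddle [0.52874028 0.25517812 0.143     ] [0.52805536 0.25428672 0.143     ]
tri [0.52870083 0.25543078 0.14201451]
[np.float64(0.053), np.float64(0.049), np.float64(0.055), np.float64(0.051)]
lever -4.241789283319189 0.1984149808100168
tray -5.255111682206319 0.07281913440484727
base far-left [0.8973867  0.24208276 0.006     ] near-right [0.5082291 0.1633203 0.006    ]
roll 0.05112121118373079 0.05210812002160834
[[-0.958  0.287 -0.   ]
 [ 0.287  0.958 -0.001]
 [-0.    -0.001 -1.   ]]
```

Both views agree: the paddle centre is at about (0.5285, 0.255, 0.142). Its measured sides of 50 and 54 mm match the given size, and the feeder axis yaw is about −5°. First I'll shut the jaws and hover 50 mm above it, with tool x along the lever.

>>> carry_out([
  {"tx":-0.03,"ty":-0.018,"tz":0,"rz":-0.03,"jaw":0},
  {"tx":-0.075,"ty":-0.044,"tz":0,"rz":-0.06,"jaw":0},
  {"tx":-0.12,"ty":-0.07,"tz":0,"rz":-0.09,"jaw":0},
  {"tx":-0.165,"ty":-0.097,"tz":0,"rz":-0.12,"jaw":0},
  {"tx":-0.21,"ty":-0.123,"tz":0,"rz":-0.15,"jaw":0},
  {"tx":-0.255,"ty":-0.149,"tz":0,"rz":-0.18,"jaw":0},
  {"tx":-0.3,"ty":-0.176,"tz":0,"rz":-0.2,"jaw":0},
  {"tx":-0.345,"ty":-0.202,"tz":0.005,"rz":-0.2,"jaw":0},
  {"tx":-0.385,"ty":-0.225,"tz":0.015,"rz":-0.2,"jaw":0},
  {"tx":-0.415,"ty":-0.243,"tz":0.025,"rz":-0.2,"jaw":0},
  {"tx":-0.433,"ty":-0.253,"tz":0.03,"rz":-0.2,"jaw":0},
  {"tx":-0.433,"ty":-0.253,"tz":0.03,"rz":-0.2,"jaw":0},
], grip_force=10)

```text
invalid input
```

>>> carry_out([
  {"tx":-0.03,"ty":-0.018,"tz":0.0,"rx":0.0,"ry":0.0,"rz":-0.03,"jaw":0.0},
  {"tx":-0.075,"ty":-0.044,"tz":0.0,"rx":0.0,"ry":0.0,"rz":-0.06,"jaw":0.0},
  {"tx":-0.12,"ty":-0.07,"tz":0.0,"rx":0.0,"ry":0.0,"rz":-0.09,"jaw":0.0},
  {"tx":-0.165,"ty":-0.097,"tz":0.0,"rx":0.0,"ry":0.0,"rz":-0.12,"jaw":0.0},
  {"tx":-0.21,"ty":-0.123,"tz":0.0,"rx":0.0,"ry":0.0,"rz":-0.15,"jaw":0.0},
  {"tx":-0.255,"ty":-0.149,"tz":0.0,"rx":0.0,"ry":0.0,"rz":-0.18,"jaw":0.0},
  {"tx":-0.3,"ty":-0.176,"tz":0.0,"rx":0.0,"ry":0.0,"rz":-0.2,"jaw":0.0},
  {"tx":-0.345,"ty":-0.202,"tz":0.005,"rx":0.0,"ry":0.0,"rz":-0.2,"jaw":0.0},
  {"tx":-0.385,"ty":-0.225,"tz":0.015,"rx":0.0,"ry":0.0,"rz":-0.2,"jaw":0.0},
  {"tx":-0.415,"ty":-0.243,"tz":0.025,"rx":0.0,"ry":0.0,"rz":-0.2,"jaw":0.0},
  {"tx":-0.433,"ty":-0.253,"tz":0.03,"rx":0.0,"ry":0.0,"rz":-0.2,"jaw":0.0},
  {"tx":-0.433,"ty":-0.253,"tz":0.03,"rx":0.0,"ry":0.0,"rz":-0.2,"jaw":0.0},
], grip_force=10.0)

```text
time: 1.65
position: [0.5293, 0.2541, 0.1918]
tool_rot: [-0.148, -3.137, 0.002]
ft_force: [-0.2, 0.3, 1.4]
grip_width: 0.005
```

Hover reached with the jaws shut. I'll do a quick visual check before pressing.

```bash
python3 - <<'E'
from bench import get_image
import cv2,numpy as np
w=get_image("wrist")[:,:,::-1];s=get_image("side")[:,:,::-1]
z=cv2.resize(s[95:195,170:330],(640,400),interpolation=cv2.INTER_CUBIC)
cv2.imwrite("pics/w1.png",w);cv2.imwrite("pics/s1.png",z)
E
```

```text
(no output)
```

View pics/s1.png

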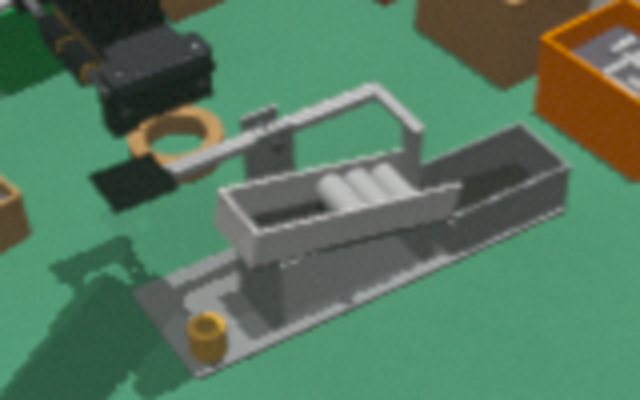

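View pics/w1.png

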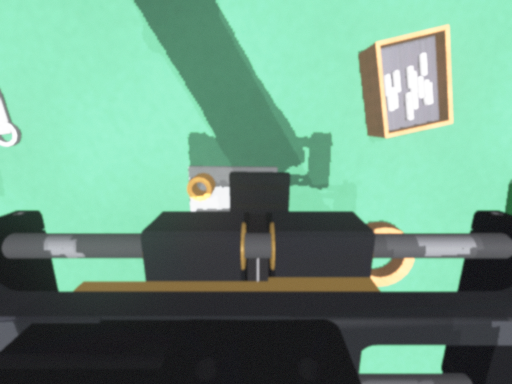

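```bash
python3 - <<'E'
from h import *
for X in([.5293,.2541,.1918],[.5293,.2541,.23],[.5293,.2541,.262],[.5285,.255,.143]):
    p=proj("side",np.array(X));print(X,p.round(1),"zoom",((p-[170,95])*4).round())
print(proj("wrist",np.array([.5293,.2541,.1918])),proj("wrist",np.array([.5285,.255,.143])))
E
```

```text
[0.5293, 0.2541, 0.1918] [201.4 127.5] zoom [126. 130.]
[0.5293, 0.2541, 0.23] [199.7 117.2] zoom [119.  89.]
[0.5293, 0.2541, 0.262] [198.2 108. ] zoom [113.  52.]
[0.5285, 0.255, 0.143] [203.1 139.9] zoom [132. 180.]
[253.86732521 227.36215725] [255.64486136 203.89890451]
```

The projected TCP matches the visible fingertip, right above the paddle. From the geometry, full-down should be at TCP z ≈ 0.102. Pressing now.

>>> carry_out([
  {"tx":0.0,"ty":0.0,"tz":0.02,"rx":0.0,"ry":0.0,"rz":0.0,"jaw":0.0},
  {"tx":0.0,"ty":0.0,"tz":0.038,"rx":0.0,"ry":0.0,"rz":0.0,"jaw":0.0},
  {"tx":0.0,"ty":0.0,"tz":0.048,"rx":0.0,"ry":0.0,"rz":0.0,"jaw":0.0},
  {"tx":0.0,"ty":0.0,"tz":0.06,"rx":0.0,"ry":0.0,"rz":0.0,"jaw":0.0},
  {"tx":0.0,"ty":0.0,"tz":0.072,"rx":0.0,"ry":0.0,"rz":0.0,"jaw":0.0},
  {"tx":0.0,"ty":0.0,"tz":0.082,"rx":0.0,"ry":0.0,"rz":0.0,"jaw":0.0},
  {"tx":0.0,"ty":0.0,"tz":0.088,"rx":0.0,"ry":0.0,"rz":0.0,"jaw":0.0},
  {"tx":0.0,"ty":0.0,"tz":0.09,"rx":0.0,"ry":0.0,"rz":0.0,"jaw":0.0},
  {"tx":0.0,"ty":0.0,"tz":0.09,"rx":0.0,"ry":0.0,"rz":0.0,"jaw":0.0},
])

```text
time: 2.88
position: [0.5305, 0.2563, 0.1034]
tool_rot: [0.143, 3.135, 0.002]
ft_force: [1.3, 0.3, 6.0]
grip_width: 0.009
```

6 N, so it's nearly at the stop. I'll creep down until the force jumps.

>>> carry_out([
  {"tx":0.0,"ty":0.0,"tz":0.001,"rx":0.0,"ry":0.0,"rz":0.0,"jaw":0.0},
  {"tx":0.0,"ty":0.0,"tz":0.002,"rx":0.0,"ry":0.0,"rz":0.0,"jaw":0.0},
  {"tx":0.0,"ty":0.0,"tz":0.002,"rx":0.0,"ry":0.0,"rz":0.0,"jaw":0.0},
])

```text
time: 3.25
position: [0.5308, 0.2563, 0.1023]
tool_rot: [0.143, 3.134, 0.003]
ft_force: [1.1, 0.4, 8.0]
grip_width: 0.006
```

```bash
python3 - <<'E'
from bench import get_image
import cv2,numpy as np
s=get_image("side")[:,:,::-1];t=get_image("top")[:,:,::-1]
z=cv2.resize(s[95:195,170:330],(640,400),interpolation=cv2.INTER_CUBIC)
cv2.imwrite("pics/s2.png",z);cv2.imwrite("pics/t2.png",cv2.resize(t[75:235,110:350],(780,520),interpolation=cv2.INTER_CUBIC))
E
```

```text
(no output)
```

View pics/s2.png

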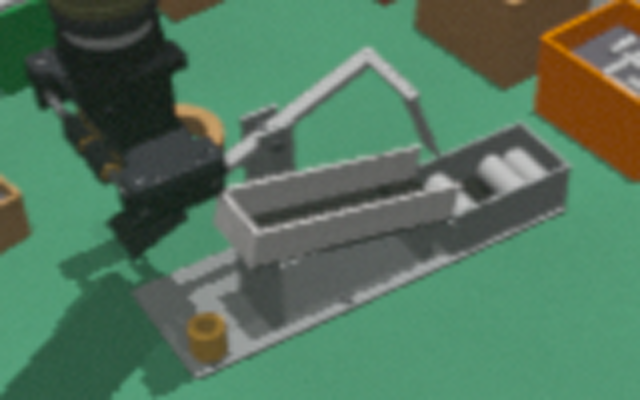

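View pics/t2.png

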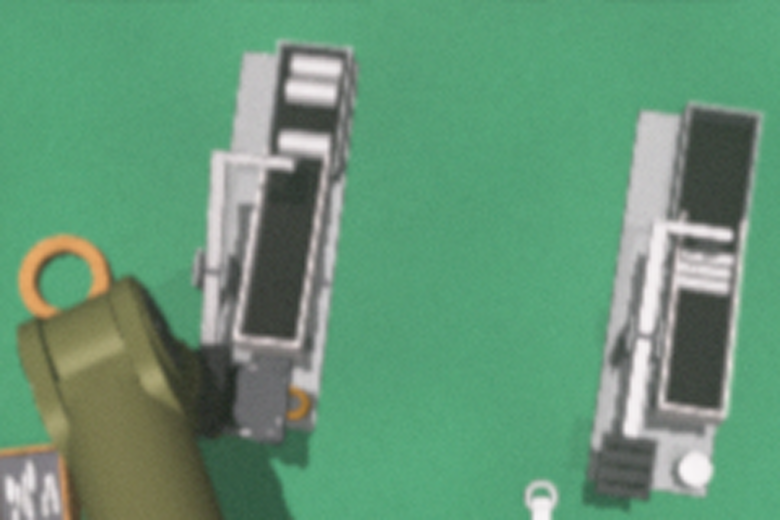

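Two rollers are in the tray and the third is leaving the chute, at side zoom (440,190) and top zoom (302,140). I'll press a little further to be sure of the stop, and hold.

>>> carry_out([
  {"tx":0.0,"ty":0.0,"tz":0.001,"rx":0.0,"ry":0.0,"rz":0.0,"jaw":0.0},
  {"tx":0.0,"ty":0.0,"tz":0.002,"rx":0.0,"ry":0.0,"rz":0.0,"jaw":0.0},
  {"tx":0.0,"ty":0.0,"tz":0.003,"rx":0.0,"ry":0.0,"rz":0.0,"jaw":0.0},
  {"tx":0.0,"ty":0.0,"tz":0.003,"rx":0.0,"ry":0.0,"rz":0.0,"jaw":0.0},
  {"tx":0.0,"ty":0.0,"tz":0.003,"rx":0.0,"ry":0.0,"rz":0.0,"jaw":0.0},
  {"tx":0.0,"ty":0.0,"tz":0.003,"rx":0.0,"ry":0.0,"rz":0.0,"jaw":0.0},
])

```text
time: 4.1
position: [0.5311, 0.2564, 0.1015]
tool_rot: [0.144, 3.133, 0.004]
ft_force: [-4.3, -2.1, 19.3]
grip_width: 0.006
```

```bash
python3 - <<'E'
from bench import get_image
import cv2,numpy as np
s=get_image("side")[:,:,::-1];t=get_image("top")[:,:,::-1]
z=cv2.resize(s[95:195,170:330],(640,400),interpolation=cv2.INTER_CUBIC)
cv2.imwrite("pics/s3.png",z);cv2.imwrite("pics/t3.png",cv2.resize(t[75:235,110:350],(780,520),interpolation=cv2.INTER_CUBIC))
E
```

```text
(no output)
```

View pics/s3.png

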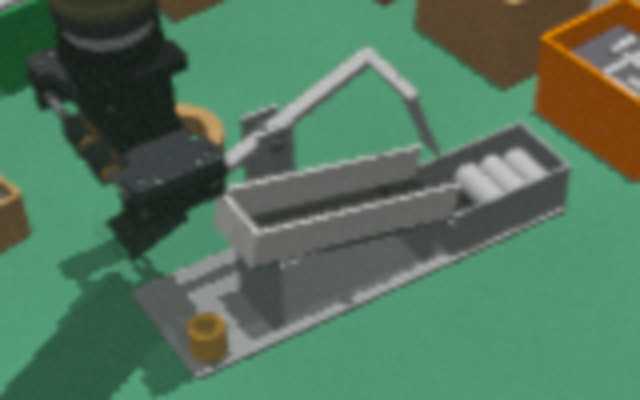

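View pics/t3.png

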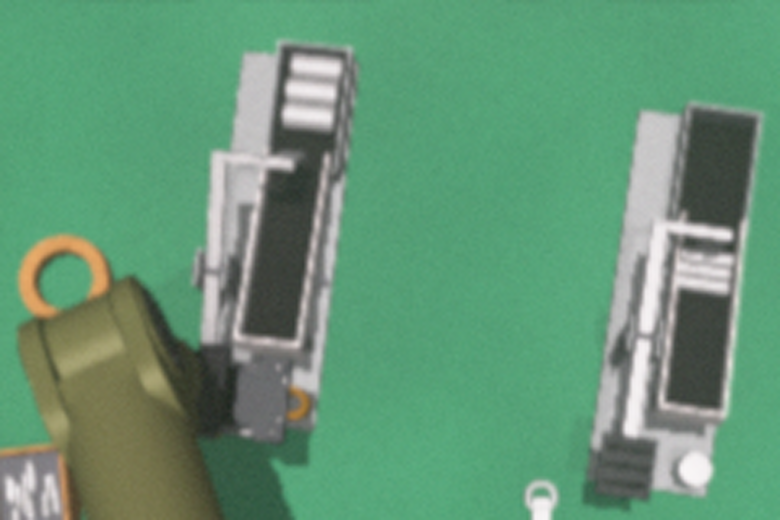

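The force jumped to 19 N, so the stop is reached. All three rollers lie in the tray, at top zoom (316,68), (310,90) and (307,116), and the chute is empty. I'll let the lever up in a controlled way and clear the paddle.

>>> carry_out([
  {"tx":0.0,"ty":0.0,"tz":-0.005,"rx":0.0,"ry":0.0,"rz":0.0,"jaw":0.0},
  {"tx":0.0,"ty":0.0,"tz":-0.013,"rx":0.0,"ry":0.0,"rz":0.0,"jaw":0.0},
  {"tx":0.0,"ty":0.0,"tz":-0.021,"rx":0.0,"ry":0.0,"rz":0.0,"jaw":0.0},
  {"tx":0.0,"ty":0.0,"tz":-0.029,"rx":0.0,"ry":0.0,"rz":0.0,"jaw":0.0},
  {"tx":0.0,"ty":0.0,"tz":-0.037,"rx":0.0,"ry":0.0,"rz":0.0,"jaw":0.0},
  {"tx":0.0,"ty":0.0,"tz":-0.045,"rx":0.0,"ry":0.0,"rz":0.0,"jaw":0.0},
  {"tx":0.0,"ty":0.0,"tz":-0.06,"rx":0.0,"ry":0.0,"rz":0.0,"jaw":0.0},
  {"tx":0.0,"ty":0.0,"tz":-0.085,"rx":0.0,"ry":0.0,"rz":0.0,"jaw":0.0},
  {"tx":0.0,"ty":0.0,"tz":-0.11,"rx":0.0,"ry":0.0,"rz":0.0,"jaw":0.0},
  {"tx":0.0,"ty":0.0,"tz":-0.12,"rx":0.0,"ry":0.0,"rz":0.0,"jaw":0.0},
  {"tx":0.0,"ty":0.0,"tz":-0.12,"rx":0.0,"ry":0.0,"rz":0.0,"jaw":0.0},
])

```text
time: 5.58
position: [0.5293, 0.2561, 0.2182]
tool_rot: [0.143, 3.137, 0.001]
ft_force: [-0.7, -0.4, -0.8]
grip_width: 0.01
```

```bash
python3 - <<'E'
from bench import get_image,ctrl
import cv2,numpy as np
s=get_image("side")[:,:,::-1];t=get_image("top")[:,:,::-1]
z=cv2.resize(s[95:195,170:330],(640,400),interpolation=cv2.INTER_CUBIC)
cv2.imwrite("pics/s4.png",z);cv2.imwrite("pics/t4.png",cv2.resize(t[75:275,100:420],(800,500),interpolation=cv2.INTER_CUBIC))
print(ctrl.get_state()["ft_force"])
E
```

```text
[-0.228174   -0.06524825  0.05515381]
```

View pics/s4.png

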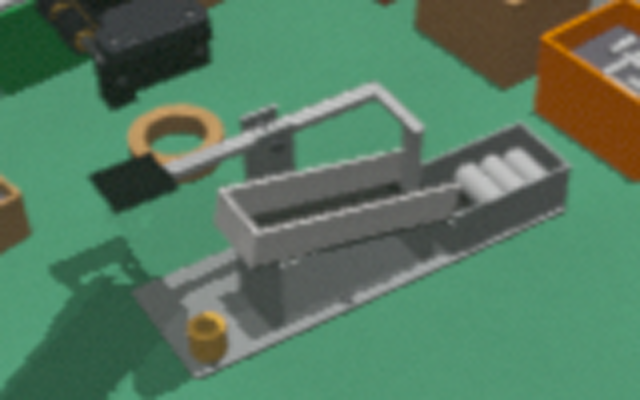

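View pics/t4.png

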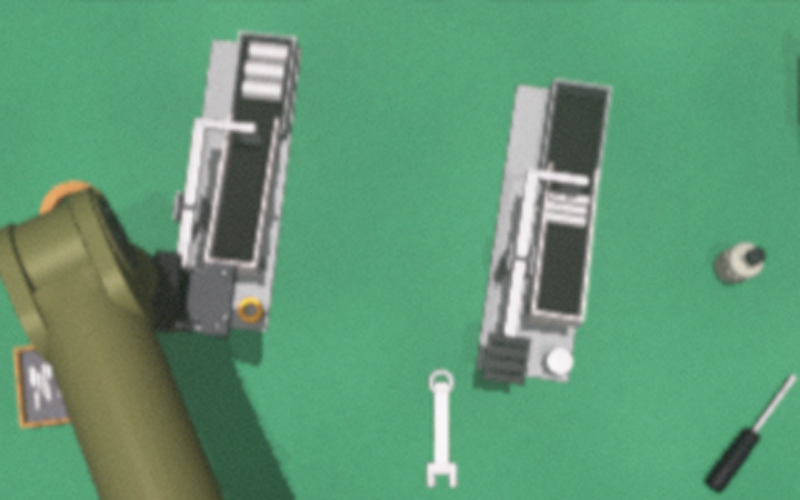

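The lever is back up in the same place as before, with the paddle at side zoom (135,180), and the gate is hanging shut. The three rollers are in the tray, the rods, bush, jar and other bench items haven't moved, and the arm is clear with no force on it. Handing in.

```bash
python3 -c "
from bench import ctrl
print(ctrl.close_job())"
```

```text
the job is handed in; nothing more can be done
None
```

The three thick rollers are in their feeder's catch tray, the gate is shut again, and the job is handed in at about 5.7 s.

- **Pressing:** I pressed the left feeder's paddle with closed fingertips to TCP height 0.1015 m. The force rose to about 19 N there, which showed the lever was at its stop. I held it until the pictures showed all three rollers in the tray, then raised the arm slowly with the lever following.
- **Last checks:** The lever is back where it started and the gate hangs shut. The rod feeder is still shut with its rods. The bush, jar, wrench, oil bottle and screwdriver appear unmoved. The tape roll looks the same in the side view. The fingers are about 75 mm above the paddle with no force on them.
- **Not fully checked:** The arm partly hid the carton in the last top view, but it passed well above it.
- **Failed call:** My first move call was refused as invalid input. I resent it with every field filled in, and it ran normally. No check disagreed.

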